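Mount a test strip in a pull frame and wind it to its seating tension

ROBOT

A 6-joint arm with a two-finger parallel gripper is mounted at the origin on the work surface. World frame = base frame: x ahead of the robot, y to its left, z up, the work surface at z = 0. Lengths are in m, angles in degrees, forces in N, time in s.
With the tool pointing down it reaches from about 0.35 to 0.875 m from the base axis. Payload 4.2 kg.
Tool frame: the origin (TCP) lies between the finger pads; the fingertips stand 19 mm ahead of it and the grasp point (between the pads) is the TCP; z points along the fingers, y is the line along which they close (so a half turn about z gives the same grasp; the last joint's range is limited). The gripper opens to 87 mm and grips with 3 to 60 N. Pads are 19 mm wide; open, the fingers measure 117 mm over their backs; the gripper's body (75 mm by 190 mm) begins 51 mm behind the grasp point.
Start: joints at [91.077, 22.042, 0.453, 0, -68.411, -14.817], TCP at [0.148, 0.607, 0.242] pointing down, gripper open.
Joint ranges: [-179.83, 179.83], [-69.29, 118.12], [-61.27, 80.66], [-181.25, 117.63], [-171.15, -9.14], [-177.46, 177.46]. Speed limits (degrees/s): [159.86, 159.86, 180, 180, 180, 180].

INTERFACE

Orientations are given as a 3x3 rotation matrix whose columns are the frame's x, y, z axes.
In Python, from station import r gives the robot as it stands.
- The arm moves only by the tool drive_tool, never from a script. Its argument "steps" is one flat list of numbers, 7 for each row, row after row: the turn, a rotation vector about the tool's x, y, z in rad, then the shift along the tool's x, y, z in m, then the opening, from 0 (shut) to 1 (fully open). A call has 1 to 10 rows; each row shifts and turns the commanded pose from where the row before left it, along the tool's axes as they then stand; what a row does not reach is not made up. A row lasts 1/12 s, in which the tool goes at most 41.7 mm and 7.16 degrees, less where a joint would pass 70% of its speed; a pose out of reach is approached as far as the arm can. A call is refused whole if a number of a shift passes 0.0417 or a number of a turn 0.125, either way. A call with a gripper value outside its range is refused whole. The fingers move at their own pace and stop on an object; the grip force is fixed at half the most. Time passes only in rows, so rows that do not move let the fingers close. It gives the time, the measured TCP pose, the force, the opening and the grip force at its end, in the units of the state.
- r.sense(): the state, without advancing time (a new reading comes with each control period).
- r.capture(name): name is "side" or "top" or "wrist"; returns the picture (420x560x3 uint8, blue, green, red); there is no depth.
- r.camera_params(name): a dict with "camera_matrix" (3x3 intrinsics, pixels), "extrinsics" (4x4, takes a point from world to camera coordinates). Camera axes: x right, y down, z forward; pixel columns grow to the right and rows downward; lengths in m; the calibration is good to about 2 mm. A picture is of the moment at which its call begins: read the wrist's pose just before it. camera_params takes no time and is no camera call; for the wrist camera it gives the pose at the moment of the call.
- r.finish_job(): hands the job in; it is judged then, once.
The state is a dict: "time_s": time; "joints": joint angles; "joint_velocities": joint speeds; "effort": joint torques, N m; "tcp_pos": TCP position; "ee_rot": TCP orientation; "wrist_force": force on the tool from outside, world axes, zero at the start; "moment": the same for the moment, N m; "gripper_width": opening from 0.0 (shut) to 1.0 (fully open); "gripper_force": force on a finger pad.
Only numpy, scipy, OpenCV 4.12 (cv2) and the standard library are available. Lean on these libraries where they do the work, as an engineer would, in place of code of your own. Each camera call takes 0.05 s, during which the arm holds its last target. There are 200 camera calls.

TASK

Lay the waisted brass test strip flat in the two open grips of the small pull frame, one wide end in each, and let go of it. Then wind the handwheel clockwise until the slack is gone and it firms up to about 12 N of push at the handle, stop there without overwinding, and let go. Leave the plain strip, the mirror mount and the screwdriver where they are.

Things in the scene. Friction and masses are not known exactly. Their poses are not given: they have to be found in the camera images.
- coupon: the waisted (dog-bone) brass test strip, lying flat: 154 mm long (own y), 8 mm thick, 0.18 kg. End tabs 30 mm wide (own x), 22 mm long; straight waist 12 mm wide, 110 mm long, so the tabs' inner shoulders are 110 mm apart. Origin: centre of its underside, z up. Same either way round
- blank: a plain straight brass strip 154 x 30 x 8 mm, not waisted, lying near the test strip; not to be moved. Origin: centre of its underside, long axis own y
- frame: the pull frame, bolted to the table: dark base plate 110 mm (own x) by 352 mm (own y, from -170 to +182 mm) with two rods, a fixed grip at the -y end, a sliding grip in the middle moved by a rack, and a drive box (top 70 mm above the table) under the handwheel at the +y end. Pull axis: own y at x = 0. Origin on the table
- tail_grip: the fixed-end open-topped aluminium grip, hung on a load cell by a slotted link with up to 8 mm of free play along the pull. Origin: on the pull axis, pocket floor (56 mm above the table), at the bearing face where a shoulder pulls. Own y points to the sliding grip. Pocket 36 mm wide (own x), y = 0 to -44 mm; lips with 18 mm throat y = 0 to +12 mm; lips, walls 14 mm high; 60 mm wide over all
- cross_grip: the sliding grip, mirror image of the other: origin likewise, pocket from own y = 0 to +44 mm, lips from 0 to -12 mm. Clockwise winding draws it to +y, 4 mm per rad (25 mm per turn). At first the two origins are 84 to 100 mm apart: a strip laid in midway between them has each shoulder 5 to 13 mm behind its bearing face
- hub (a point): centre of the handwheel's hub, on its upright axis, 97 mm above the table. The steel wheel is 102 mm across, its rim top 92 mm above the table. Above the hub there is nothing
- handle: the black revolving handle, upright on the wheel 40 mm from its axis, 22 mm in diameter, 52 mm tall, free to spin about its own axis, so a gripper can hold it and keep its direction while leading it round. Origin: centre of its underside, 93 mm above the table (top at 145 mm). Starts anywhere around the circle
- wheel (a joint): handwheel angle, rad, 0 at first, grows clockwise seen from above (tightening), stop at 7.2. Push along the circle at the handle while slowly turning: 8.5 N with slack (a hand that has just stopped feels 1 to 5 N less, less after a slow move); tight after 4.4 to 6.7 rad, then 1 N more per 2 to 3 mm. Holds where left. 12 N is the set tension (35 N pull), 11 to 15.5 N good, 18 N overloads it
- mirror_mount: a mirror mount on a 70 mm post with a round foot, 113 mm tall, loose; not to be moved. Origin: centre of its foot
- screwdriver: a screwdriver 180 mm long lying on the table, not to be moved
There are look-alikes about, which are no part of the job. What is shaped like the coupon but pink is not meant.

How it is judged:
By the outcome, as a careful person would: the job done as asked, in the order asked, and still so for the second after the job is handed in, with the robot touching nothing.
It also fails if it takes over 72 s, if anything falls off the work surface, if the arm or the gripper's body presses on something with over 40 N, if the wrist force passes 120 N, or if a joint passes its speed limit or range.

## Working session

There is one attempt and no reset: what is moved stays moved. The work goes in short steps, Python scripts to look and compute and a tool call to move; the robot and the scene stay as the last step left them, time stands still between calls to the robot, and variables do not carry over. Pictures are saved under pics/ and viewed, at most 10 in all, crops included, and the job is handed in when it is done.

Besides the shell and the picture viewer there is one more tool, called after ">>>" by a JSON object that holds its "op" and its "data". drive_tool: Moves the arm, as the interface text tells. Its arguments: {"type":"object","properties":{"steps":{"type":"array"}},"required":["steps"]}

```bash
ls; mkdir -p pics; python3 - <<'E'
from station import r
import cv2,numpy as np
print({k:np.round(v,3).tolist() for k,v in r.sense().items()})
for n in("top","side","wrist"):
    p=r.camera_params(n);im=r.capture(n);cv2.imwrite(f"pics/{n}0.png",im)
    print(n,np.round(p["camera_matrix"],1).tolist(),np.round(p["extrinsics"],3).tolist())
a=cv2.imread("pics/top0.png");cv2.imwrite("pics/top0b.png",cv2.resize(a,(800,600),interpolation=cv2.INTER_CUBIC))
E
```

```text
pics
{'time_s': 0.0, 'joints': [91.077, 22.092, 0.378, -0.031, -68.411, -14.817], 'joint_velocities': [-0.068, 0.033, 0.029, 0.085, 0.021, 0.028], 'effort': [-0.0, -39.066, 18.741, 4.22, 0.011, -0.0], 'tcp_pos': [0.148, 0.607, 0.24], 'ee_rot': [[0.971, -0.238, -0.0], [-0.238, -0.971, -0.002], [0.0, 0.002, -1.0]], 'wrist_force': [0.156, -0.33, -0.1], 'moment': [-0.021, 0.003, -0.063], 'gripper_force': 0.0, 'gripper_width': 1.0}
top [[450.2, 0.0, 278.2], [0.0, 450.2, 204.8], [0.0, 0.0, 1.0]] [[-0.023, -0.999, -0.029, -0.041], [-0.994, 0.026, -0.104, 0.517], [0.104, 0.027, -0.994, 1.107], [0.0, 0.0, 0.0, 1.0]]
side [[387.6, 0.0, 280.9], [0.0, 387.6, 212.7], [0.0, 0.0, 1.0]] [[0.97, -0.242, 0.018, -0.506], [-0.102, -0.473, -0.875, 0.091], [0.221, 0.847, -0.484, 1.195], [0.0, 0.0, 0.0, 1.0]]
wrist [[292.5, 0.0, 280.0], [0.0, 292.5, 214.1], [0.0, 0.0, 1.0]] [[-0.238, -0.971, 0.003, 0.624], [-0.936, 0.23, 0.268, -0.033], [-0.261, 0.061, -0.963, 0.391], [0.0, 0.0, 0.0, 1.0]]
```

View pics/top0b.png

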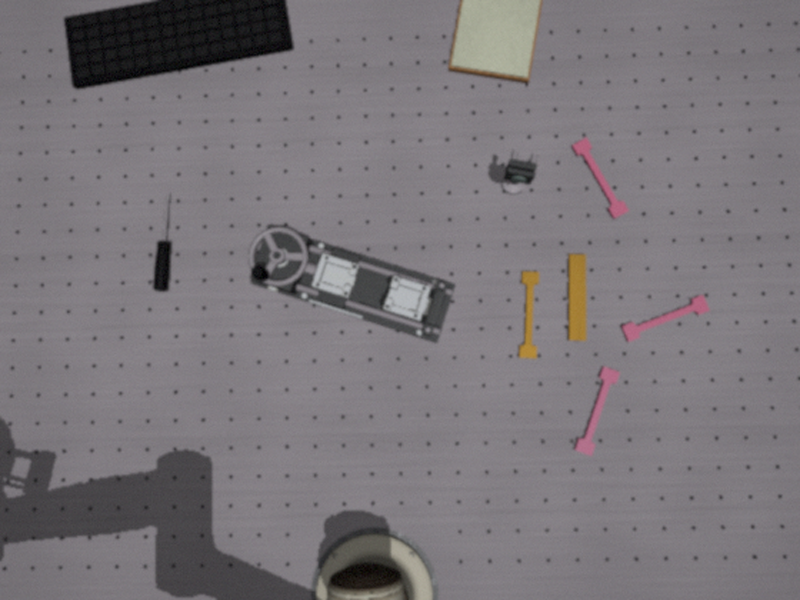

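Candidates in the top view (800 px scale): the brass waisted strip at (529,315) is the coupon. The plain brass strip at (577,297) is the blank. The pink dog-bones at (600,178), (665,317) and (598,411) are not meant. The frame runs from the wheel at (277,255), with its handle at (261,271), through the sliding grip (336,273) to the fixed grip (408,297). I'll measure and check with close crops.

```bash
cat > h.py <<'E'
import cv2,numpy as np
def ray(p,uv,z):
    K=p["camera_matrix"];E=np.array(p["extrinsics"]);R=E[:3,:3];c=-R.T@E[:3,3]
    d=R.T@np.linalg.solve(np.array(K),np.array([uv[0],uv[1],1.0]));return c+d*(z-c[2])/d[2]
def proj(p,X):
    E=np.array(p["extrinsics"]);q=np.array(p["camera_matrix"])@(E[:3,:3]@np.array(X)+E[:3,3]);return q[:2]/q[2]
def blobs(mask,amin=60):
    cs,_=cv2.findContours(mask.astype(np.uint8)*255,cv2.RETR_EXTERNAL,cv2.CHAIN_APPROX_NONE)
    return sorted([c for c in cs if cv2.contourArea(c)>amin],key=cv2.contourArea,reverse=True)
def planar(p,c,z):
    return np.array([ray(p,(u[0]+0.,u[1]+0.),z)[:2] for u in c.reshape(-1,2)])
E
python3 - <<'E'
from h import *
from station import r
im=cv2.imread("pics/top0.png");p=r.camera_params("top")
h=cv2.cvtColor(im,cv2.COLOR_BGR2HSV)
m=(h[...,0]>12)&(h[...,0]<30)&(h[...,1]>150)
for c in blobs(m):
    P=planar(p,c,.008);q=cv2.minAreaRect((P*1000).astype(np.float32));print("brass",cv2.contourArea(c),q)
m=(h[...,1]<40)&(h[...,2]>150);m[:,:200]=0;m[:150]=0;m[260:]=0;m[:,330:]=0
for c in blobs(m,30):
    P=planar(p,c,.070);print("grip",cv2.contourArea(c),cv2.minAreaRect((P*1000).astype(np.float32)))
def crop(n,x,y,w,hh,k):return cv2.resize(cv2.imread(f"pics/{n}0.png")[y:y+hh,x:x+w],None,fx=k,fy=k,interpolation=cv2.INTER_CUBIC)
a=crop("top",165,145,160,105,5);cv2.imwrite("pics/c1.png",a)
s=cv2.imread("pics/side0.png");cv2.imwrite("pics/s1.png",cv2.resize(s,(800,600)))
E
```

```text
brass 543.0 ((502.2562255859375, -369.29327392578125), (25.294841766357422, 148.0673828125), 87.00215911865234)
brass 234.0 ((473.8082275390625, -283.68756103515625), (25.3317928314209, 148.0825958251953), 86.34393310546875)
grip 538.0 ((502.2911682128906, -71.62792205810547), (66.81719207763672, 58.217613220214844), 71.68304443359375)
grip 525.0 ((544.6541137695312, 51.13050842285156), (65.8991470336914, 57.94427490234375), 71.00708770751953)
```

View pics/c1.png

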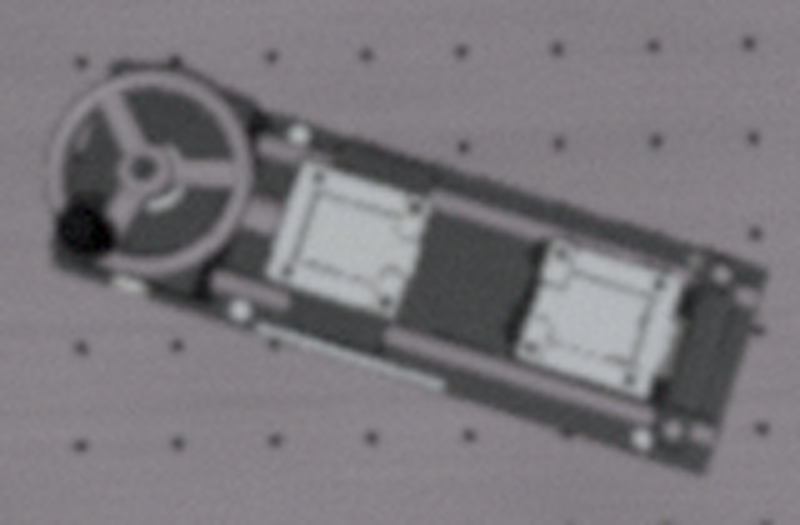

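View pics/s1.png

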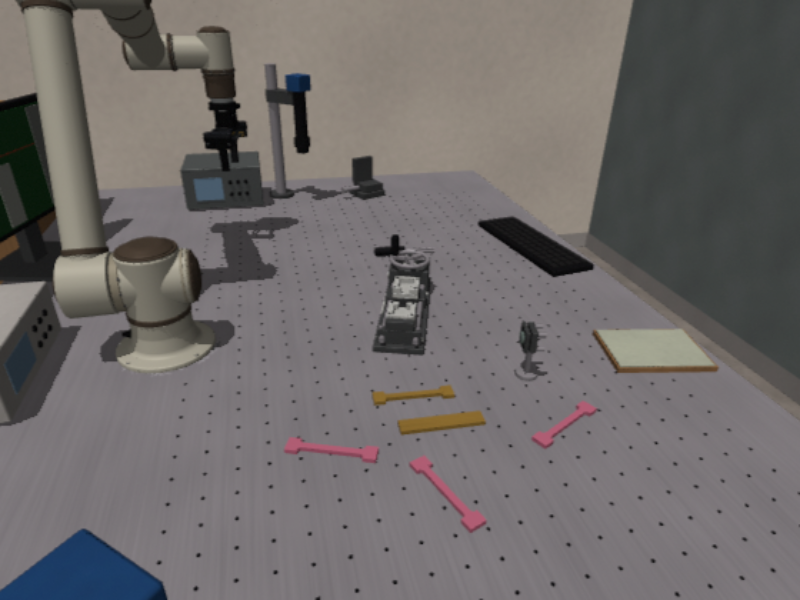

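The crop shows both grips with their throats facing each other, sliding grip at (350,240) and fixed grip at (600,315), and the handle at (85,225) on the wheel. The side view confirms one brass waisted strip at (413,395), with the plain strip in front of it at (442,422). Next I fly over the frame, staying high.

>>> {"op": "drive_tool", "data": {"steps": [0,0,0,0.035,0.02,0,1,0,0,0,0.035,0.02,0,1,0,0,0,0.035,0.02,0,1,0,0,0,0.035,0.02,0,1,0,0,0,0.035,0.02,0,1,0,0,0,0.035,0.02,0,1,0,0,0,0.035,0.02,0,1,0,0,0,0.035,0.02,0,1,0,0,0,0.035,0.02,0,1,0,0,0,0.035,0.02,0,1]}}

```text
time_s: 0.98
tcp_pos: [0.4418, 0.328, 0.2415]
ee_rot: [[0.971, -0.237, -0.0], [-0.237, -0.971, -0.0], [-0.0, 0.0, -1.0]]
wrist_force: [1.0, 0.1, -0.6]
gripper_width: 1.003
gripper_force: 0.0
```

>>> {"op": "drive_tool", "data": {"steps": [0,0,0,0.018,0.0345,0,1,0,0,0,0.018,0.0345,0,1,0,0,0,0.018,0.0345,0,1,0,0,0,0.018,0.0345,0,1,0,0,0,0.018,0.0345,0,1,0,0,0,0.018,0.0345,0,1,0,0,0,0.018,0.0345,0,1,0,0,0,0.018,0.0345,0,1,0,0,0,0.018,0.0345,0,1,0,0,0,0,0,0,1]}}

```text
time_s: 1.82
tcp_pos: [0.5249, -0.0155, 0.2411]
ee_rot: [[0.97, -0.244, -0.001], [-0.244, -0.97, -0.001], [-0.001, 0.001, -1.0]]
wrist_force: [0.7, 0.7, -0.5]
gripper_width: 0.998
gripper_force: 0.0
```

```bash
python3 - <<'E'
from h import *
from station import r
import pickle
s=r.sense();p=r.camera_params("wrist");im=r.capture("wrist");cv2.imwrite("pics/w1.png",im);pickle.dump(p,open("w1.pkl","wb"))
print(s["time_s"],np.round(s["tcp_pos"],4),np.round(s["ee_rot"],3).tolist(),s["wrist_force"])
for n,X in dict(mid=(.5235,-.0102,.07),).items():print(n,proj(p,X))
cv2.imwrite("pics/w1b.png",cv2.resize(im,(800,600),interpolation=cv2.INTER_CUBIC))
E
```

```text
1.8167 [ 0.5249 -0.0155  0.2411] [[0.97, -0.244, -0.001], [-0.244, -0.97, -0.001], [-0.001, 0.001, -1.0]] [ 0.6901138   0.71727821 -0.53376194]
mid [275.33485736 203.76493804]
```

View pics/w1b.png

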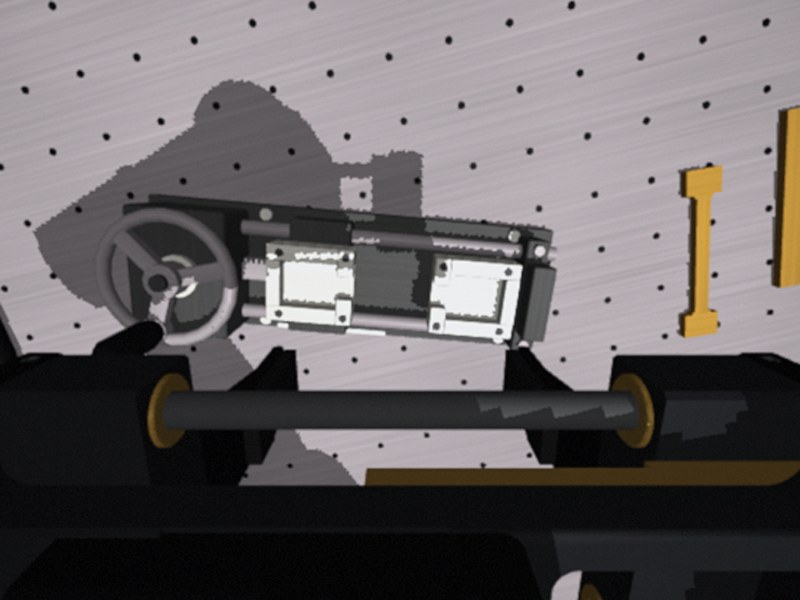

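The wrist view shows the sliding grip at (310,285), the fixed grip at (475,298), the wheel hub at (160,283), the handle at (130,340) and the coupon at (700,250), all in 800 px scale. I'll enlarge the grips to pick their edges.

```bash
python3 - <<'E'
from h import *
import pickle
im=cv2.imread("pics/w1.png");p=pickle.load(open("w1.pkl","rb"))
h=cv2.cvtColor(im,cv2.COLOR_BGR2HSV)
m=(h[...,0]>12)&(h[...,0]<30)&(h[...,1]>120)&(h[...,2]>100);m[240:]=0
for c in blobs(m):
    q=cv2.minAreaRect((planar(p,c,.008)*1000).astype(np.float32));print("brass",c.reshape(-1,2).mean(0),q)
cv2.imwrite("pics/c2.png",cv2.resize(im[160:250,175:375],None,fx=4,fy=4,interpolation=cv2.INTER_CUBIC))
E
```

```text
brass [491.12027491 174.7766323 ] ((472.99017333984375, -284.6003723144531), (30.70231056213379, 154.04141235351562), 86.220703125)
brass [553.72659176 138.66292135] ((501.96343994140625, -361.5445556640625), (153.8729248046875, 16.671796798706055), 0.25007668137550354)
```

View pics/c2.png

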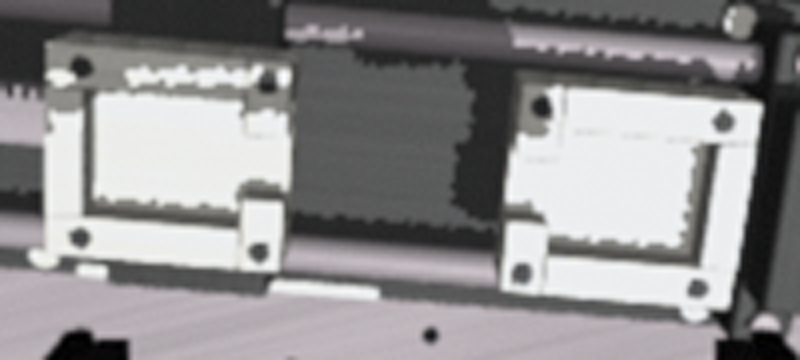

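Screw heads (crop px): left grip (82,67), (268,80), (80,237), (258,252). Right grip (541,107), (724,121), (522,273), (697,288). The lips' inner edges are at rows 133 and 197.

```bash
python3 - <<'E'
from h import *
import pickle
p=pickle.load(open("w1.pkl","rb"))
f=lambda L,z=.070:np.array([ray(p,((u+.5)/4-.5+175,(v+.5)/4-.5+160),z)[:2]*1000 for u,v in L])
A=f([(82,67),(268,80),(80,237),(258,252)]);B=f([(541,107),(724,121),(522,273),(697,288)])
ca,cb=A.mean(0),B.mean(0);d=ca-cb;print(ca,cb,np.linalg.norm(d),"ang",np.degrees(np.arctan2(d[1],d[0])),"mid",(ca+cb)/2)
yh=d/np.linalg.norm(d);xh=np.array([yh[1],-yh[0]]);mid=(ca+cb)/2
g=lambda P:np.round(np.c_[(P-mid)@xh,(P-mid)@yh],1).tolist()
print(g(A),g(B))
print("lipL",g(f([(265,133),(265,197)])),"lipR",g(f([(530,158),(530,219)])),"ends",g(f([(288,220),(500,250)])))
# wheel
im=cv2.imread("pics/w1.png")
print("hub",ray(p,(158*.7,283*.7),.097),"handle bottom-ish", ray(p,(112*.7,345*.7),.145),ray(p,(150*.7,330*.7),.145))
t=__import__("station").r.camera_params("top")
for n,u,z in(("hub",(165+145/5,145+170/5),.097),("handletop",(165+85/5,145+225/5),.145)):print(n,ray(t,u,z))
for X in ((.5235,-.0102,.07),):print(proj(t,X))
E
```

```text
[543.37121133  50.16568065] [502.48482649 -67.31812528] 124.39510086607045 ang 70.81122451692853 mid [522.92801891  -8.57622231]
[[23.7, 87.1], [24.6, 37.1], [-24.1, 87.2], [-24.2, 37.4]] [[23.7, -37.1], [24.2, -87.3], [-23.9, -37.2], [-24.0, -87.2]]
lipL [[10.0, 37.2], [-8.1, 36.2]] lipR [[9.3, -35.7], [-8.0, -37.7]] ends [[-14.1, 29.5], [-17.7, -30.3]]
hub [0.57583402 0.14645847 0.097     ] handle bottom-ish [0.55007845 0.15882993 0.145     ] [0.55337776 0.13258421 0.145     ]
hub [0.57561697 0.14394323 0.097     ]
handletop [0.54299119 0.16109748 0.145     ]
[259.69068749 200.31045795]
```

>>> {"op": "drive_tool", "data": {"steps": [0,0,0,0.0019,0.0342,0.012,0.6,0,0,0,0.0019,0.0342,0.012,0.6,0,0,0,0.0019,0.0342,0.012,0.6,0,0,0,0.0019,0.0342,0.012,0.6,0,0,0,0.0019,0.0342,0.012,0.6,0,0,0,0.0019,0.0342,0.012,0.6,0,0,0,0.0019,0.0342,0.012,0.6,0,0,0,0.0019,0.0342,0.012,0.6,0,0,-0.09,0,0,0,0.6,0,0,-0.09,0,0,0,0.6]}}

```text
time_s: 2.7
tcp_pos: [0.4733, -0.2805, 0.1441]
ee_rot: [[0.998, -0.058, -0.003], [-0.058, -0.998, 0.001], [-0.003, -0.001, -1.0]]
wrist_force: [0.3, 0.8, 0.3]
gripper_width: 0.599
gripper_force: 0.0
```

>>> {"op": "drive_tool", "data": {"steps": [0,0,0,0,0,0,0.6,0,0,0,0,0,0,0.6]}}

```text
time_s: 2.87
tcp_pos: [0.4745, -0.2791, 0.1454]
ee_rot: [[0.998, -0.061, -0.0], [-0.061, -0.998, 0.0], [-0.0, -0.0, -1.0]]
wrist_force: [-0.1, 0.1, -0.1]
gripper_width: 0.598
gripper_force: 0.0
```

```bash
cat > w.py <<'E'
from h import *
from station import r
import sys
def look(name):
    s=r.sense();p=r.camera_params("wrist");im=r.capture("wrist");cv2.imwrite(f"pics/{name}.png",im)
    R=np.array(s["ee_rot"]);t=np.array(s["tcp_pos"])
    print(s["time_s"],np.round(t,4),"yaw",np.degrees(np.arctan2(R[1,0],R[0,0])),"w",s["gripper_width"],s["gripper_force"],"F",np.round(s["wrist_force"],1))
    return R,t,p,im
def tool(R,t,X):return np.round(R.T@(np.array(X)-t),4)
E
python3 - <<'E'
from w import *
R,t,p,im=look("w2")
h=cv2.cvtColor(im,cv2.COLOR_BGR2HSV)
m=(h[...,0]>12)&(h[...,0]<30)&(h[...,1]>120)&(h[...,2]>100)
for c in blobs(m,300):
    q=cv2.minAreaRect((planar(p,c,.008)*1000).astype(np.float32));x,y,w,hh=cv2.boundingRect(c)
    print("brass",(x,y,w,hh),q,tool(R,t,(q[0][0]/1e3,q[0][1]/1e3,.021)))
E
```

```text
2.8667 [ 0.4745 -0.2791  0.1454] yaw -3.509911853535422 w 0.597605312691852 0.0 F [-0.1  0.1 -0.1]
brass (354, 90, 43, 161) ((501.9669189453125, -370.8890686035156), (30.28885841369629, 153.40675354003906), 87.15819549560547) [0.0331 0.0899 0.1244]
brass (271, 130, 33, 144) ((476.829345703125, -285.2436218261719), (28.990550994873047, 144.9929962158203), 85.5909652709961) [0.0027 0.006  0.1244]
```

>>> {"op": "drive_tool", "data": {"steps": [0,0,0.008,-0.0014,0.0058,0.03,0.6,0,0,0,0,0,0.03,0.6,0,0,0,0,0,0.03,0.6,0,0,0,0,0,0.022,0.6,0,0,0,0,0,0.008,0.6,0,0,0,0,0,0.004,0.6,0,0,0,0,0,0,0.6]}}

```text
time_s: 3.5
tcp_pos: [0.473, -0.2851, 0.0216]
ee_rot: [[0.998, -0.067, -0.0], [-0.067, -0.998, -0.0], [-0.0, 0.0, -1.0]]
wrist_force: [0.6, 0.6, 0.6]
gripper_width: 0.599
gripper_force: 0.0
```

>>> {"op": "drive_tool", "data": {"steps": [0,0,0,0,0,0,0,0,0,0,0,0,0,0,0,0,0,0,0,0,0,0,0,0,0,0,0,0,0,0,0,0,0,0,0,0,0,0,0,0,0,0,0,0,0,0,0,0,0]}}

```text
time_s: 4.08
tcp_pos: [0.4726, -0.2855, 0.0218]
ee_rot: [[0.998, -0.068, 0.0], [-0.068, -0.998, -0.0], [0.0, 0.0, -1.0]]
wrist_force: [-0.4, -1.0, -0.1]
gripper_width: 0.155
gripper_force: 0.0
```

>>> {"op": "drive_tool", "data": {"steps": [0,0,0,0,0,0,0,0,0,0,0,0,0,0,0,0,0,0,0,0,0,0,0,0,0,0,-0.01,0,0,0,0,0,0,-0.035,0,0,0,0,0,0,-0.035,0,0,0,0,0,0,-0.035,0,0,0,0,0,0,-0.025,0]}}

```text
time_s: 4.75
tcp_pos: [0.4731, -0.2858, 0.1651]
ee_rot: [[0.998, -0.067, 0.003], [-0.067, -0.998, -0.001], [0.003, 0.001, -1.0]]
wrist_force: [0.9, -0.5, -1.3]
gripper_width: 0.13
gripper_force: 30.0
```

>>> {"op": "drive_tool", "data": {"steps": [0,0,0,0.0039,-0.035,0,0,0,0,0,0.0039,-0.035,0,0,0,0,0,0.0039,-0.035,0,0,0,0,0,0.0039,-0.035,0,0,0,0,0,0.0039,-0.035,0,0,0,0,0,0.0039,-0.035,0,0,0,0,0,0.0039,-0.035,0,0,0,0,0,0.0039,-0.035,0,0,0,0,0.1225,0,0,0,0,0,0,0.1225,0,0,0,0]}}

```text
time_s: 5.58
tcp_pos: [0.5226, -0.0061, 0.1617]
ee_rot: [[0.951, -0.31, -0.0], [-0.31, -0.951, 0.0], [-0.0, -0.0, -1.0]]
wrist_force: [-0.3, -0.8, -1.2]
gripper_width: 0.131
gripper_force: 30.0
```

>>> {"op": "drive_tool", "data": {"steps": [0,0,0.1225,0,0,0,0,0,0,0.1225,0,0,0,0,0,0,0.1225,0,0,0,0,0,0,0.1225,0,0,0,0,0,0,0.1225,0,0,0,0,0,0,0.1225,0,0,0,0,0,0,0.1225,0,0,0,0,0,0,0.1225,0,0,0,0,0,0,0.1225,0,0,0,0,0,0,0.1225,0,0,0,0]}}

```text
time_s: 6.42
tcp_pos: [0.5221, -0.0083, 0.1617]
ee_rot: [[0.027, -1.0, -0.001], [-1.0, -0.027, 0.0], [-0.0, 0.001, -1.0]]
wrist_force: [0.2, -0.1, -1.1]
gripper_width: 0.129
gripper_force: 30.0
```

>>> {"op": "drive_tool", "data": {"steps": [0,0,0.1225,0,0,0,0,0,0,0.1225,0,0,0,0,0,0,0.1225,0,0,0,0,0,0,0,0,0,0,0,0,0,0,0,0,0,0,0,0,0,0,0,0,0]}}

```text
time_s: 6.92
tcp_pos: [0.5225, -0.0083, 0.1616]
ee_rot: [[-0.326, -0.945, -0.0], [-0.945, 0.326, 0.0], [0.0, 0.0, -1.0]]
wrist_force: [0.1, -0.0, -1.0]
gripper_width: 0.129
gripper_force: 30.0
```

```bash
python3 - <<'E'
from w import *
R,t,p,im=look("w3");print(r.sense()["joints"])
h=cv2.cvtColor(im,cv2.COLOR_BGR2HSV)
m=(h[...,0]>12)&(h[...,0]<30)&(h[...,1]>120)&(h[...,2]>100)
z=t[2]-.0215+.008
for c in blobs(m,100):
    P=planar(p,c,z);Q=np.array([R.T@(np.r_[a,z]-t) for a in P])[:,:2]*1000
    print(cv2.boundingRect(c),cv2.minAreaRect(Q.astype(np.float32)))
print("tool offset to mid at lay height",tool(R,t,(.5229,-.0086,.0775)))
cv2.imwrite("pics/w3b.png",cv2.resize(im,(800,600)))
E
```

```text
6.9167 [ 0.5225 -0.0083  0.1616] yaw -109.01627306140765 w 0.1293331403427567 29.995128214359283 F [ 0.1 -0.  -1. ]
[ 1.68954172e+01  1.64784186e+01 -2.04117592e+01 -3.54518997e-03
 -5.31143605e+01 -3.59437563e+01]
(252, 125, 58, 112) ((46.946685791015625, 0.25589561462402344), (60.301029205322266, 29.524799346923828), 0.2202276736497879)
(242, 266, 5, 47) ((-17.09339141845703, -21.342140197753906), (30.75831413269043, 2.4268712997436523), 1.8033318519592285)
tool offset to mid at lay height [ 0.0002 -0.0005  0.0841]
```

View pics/w3b.png

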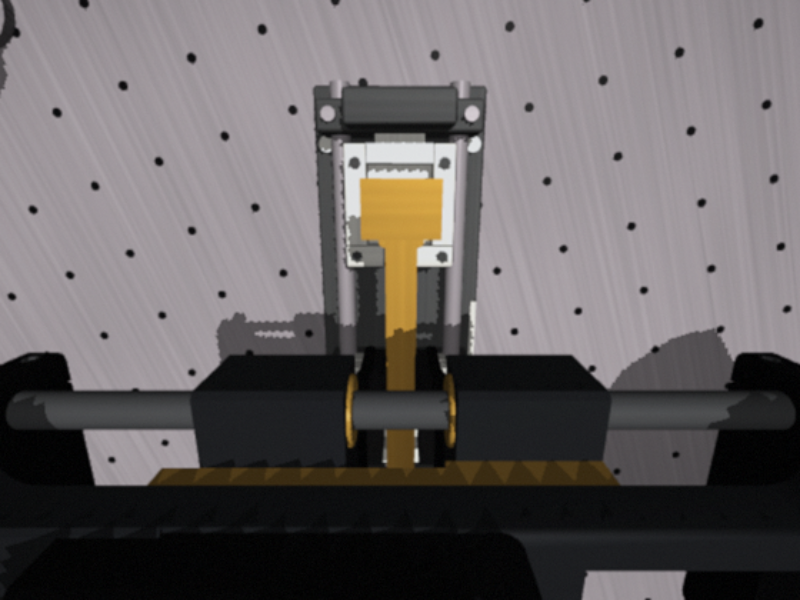

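The coupon is centred in the fingers, with its far end 77 mm from the TCP. The fixed grip sits below it, its screws at (355,163), (444,163), (357,257) and (442,256). I'll check the axis from these.

```bash
python3 - <<'E'
from h import *
from station import r
p=r.camera_params("wrist");s=r.sense();R=np.array(s["ee_rot"]);t=np.array(s["tcp_pos"])
for u in((355,163),(444,163),(357,257),(442,256)):
    X=ray(p,(u[0]*.7,u[1]*.7),.07);print(np.round(X*1e3,1),np.round(R.T@(X-t)*1e3,1))
E
```

```text
[516.5 -98.2  70. ] [ 87.  -23.7  91.6]
[471.8 -82.8  70. ] [87.  23.7 91.6]
[533.3 -50.8  70. ] [ 36.7 -24.1  91.6]
[487.8 -35.7  70. ] [37.2 23.9 91.6]
```

>>> {"op": "drive_tool", "data": {"steps": [0,0,0,0.0002,-0.0003,0.025,0,0,0,0,0,0,0.025,0,0,0,0,0,0,0.012,0,0,0,0,0,0,0.008,0,0,0,0,0,0,0.006,0,0,0,0,0,0,0.004,0,0,0,0,0,0,0.002,0,0,0,0,0,0,0,0]}}

```text
time_s: 7.63
tcp_pos: [0.5232, -0.0085, 0.0798]
ee_rot: [[-0.328, -0.945, 0.001], [-0.945, 0.328, 0.0], [-0.0, -0.001, -1.0]]
wrist_force: [-0.2, -0.8, -2.5]
gripper_width: 0.13
gripper_force: 30.0
```

>>> {"op": "drive_tool", "data": {"steps": [0,0,0,0,0,0.001,0,0,0,0,0,0,0.0008,0,0,0,0,0,0,0,0,0,0,0,0,0,0,0]}}

```text
time_s: 7.97
tcp_pos: [0.523, -0.0085, 0.0781]
ee_rot: [[-0.328, -0.945, 0.001], [-0.945, 0.328, 0.0], [-0.0, -0.001, -1.0]]
wrist_force: [-0.2, -0.5, -1.9]
gripper_width: 0.135
gripper_force: 30.0
```

>>> {"op": "drive_tool", "data": {"steps": [0,0,0,0,0,0.0006,0,0,0,0,0,0,0,0,0,0,0,0,0,0,0.3,0,0,0,0,0,0,0.3,0,0,0,0,0,0,0.3,0,0,0,0,0,0,0.3,0,0,0,0,0,0,0.3]}}

```text
time_s: 8.55
tcp_pos: [0.5229, -0.0085, 0.0771]
ee_rot: [[-0.328, -0.945, 0.0], [-0.945, 0.328, 0.0], [-0.0, -0.0, -1.0]]
wrist_force: [-0.7, 0.1, 0.0]
gripper_width: 0.284
gripper_force: 0.0
```

>>> {"op": "drive_tool", "data": {"steps": [0,0,0,0,0,-0.01,0.3,0,0,0,0,0,-0.02,0.3,0,0,0,0,0,-0.035,0.3,0,0,0,0,0,-0.035,0.3,0,0,0,0,0,-0.035,0.5,0,0,0,0,0,-0.015,0.6,0,0,0,0,0,0,0.6,0,0,0,0,0,0,0.6]}}

```text
time_s: 9.22
tcp_pos: [0.523, -0.0084, 0.2286]
ee_rot: [[-0.328, -0.945, 0.003], [-0.945, 0.328, 0.001], [-0.002, -0.002, -1.0]]
wrist_force: [-0.6, -0.6, 0.1]
gripper_width: 0.513
gripper_force: 0.0
```

```bash
python3 - <<'E'
from w import *
R,t,p,im=look("w4")
a=im[:350];tp=r.capture("top");cv2.imwrite("pics/top4.png",tp)
b=cv2.resize(tp[145:250,165:325],(560,367),interpolation=cv2.INTER_CUBIC)
cv2.imwrite("pics/v4.png",cv2.resize(np.vstack([im[60:330],b]),(528,600)))
E
```

```text
9.2167 [ 0.523  -0.0084  0.2286] yaw -109.17679378829249 w 0.5129307151752949 0.0 F [-0.6 -0.6  0.1]
```

View pics/v4.png

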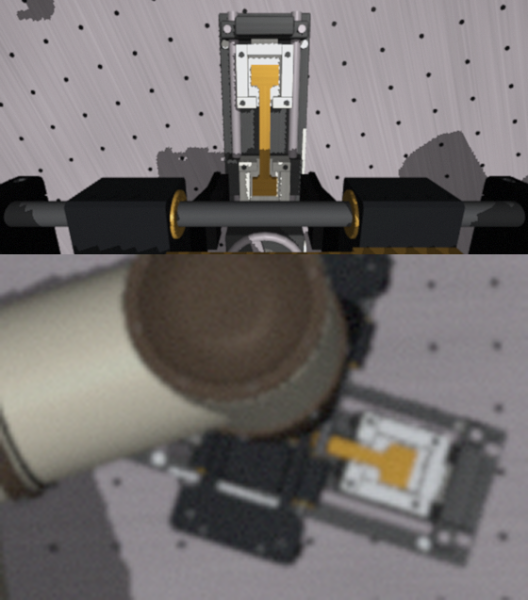

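The strip lies in both pockets, in the wrist view (top half) and in the top view. Next the handle.

>>> {"op": "drive_tool", "data": {"steps": [0,0,0,-0.034,0,0,0.6,0,0,0,-0.034,0,0,0.6,0,0,0,-0.034,0,0,0.6,0,0,0,-0.034,0,0,0.6,0,0,0,-0.034,0,0,0.6,0,0,0,-0.034,0,0,0.6,0,0,0,0,0,0,0.6,0,0,0,0,0,0,0.6]}}

```text
time_s: 9.98
tcp_pos: [0.5893, 0.1854, 0.2244]
ee_rot: [[-0.326, -0.945, -0.004], [-0.945, 0.326, -0.002], [0.004, 0.003, -1.0]]
wrist_force: [-0.2, 0.5, -0.1]
gripper_width: 0.599
gripper_force: 0.0
```

```bash
python3 - <<'E'
from w import *
import pickle
R,t,p,im=look("w5");pickle.dump((R,t,p),open("w5.pkl","wb"))
print(proj(p,(.5757,.1452,.097)),proj(p,(.543,.161,.145)))
h=cv2.cvtColor(im,cv2.COLOR_BGR2HSV)
m=(h[...,0]>12)&(h[...,0]<30)&(h[...,1]>120)&(h[...,2]>100)
for c in blobs(m,200):
    P=planar(p,c,.064);print(cv2.boundingRect(c),cv2.minAreaRect((P*1000).astype(np.float32)))
cv2.imwrite("pics/w5b.png",cv2.resize(im[80:350,130:430],None,fx=2.2,fy=2.2,interpolation=cv2.INTER_CUBIC))
E
```

```text
9.9833 [0.5893 0.1854 0.2244] yaw -109.04152623604512 w 0.5990876665361952 0.0 F [-0.2  0.5 -0.1]
[279.04183857 168.14670282] [326.11305944 180.73135259]
(263, 0, 32, 75) ((538.2827758789062, 35.54840850830078), (60.87335205078125, 29.36775779724121), 70.9662857055664)
```

View pics/w5b.png

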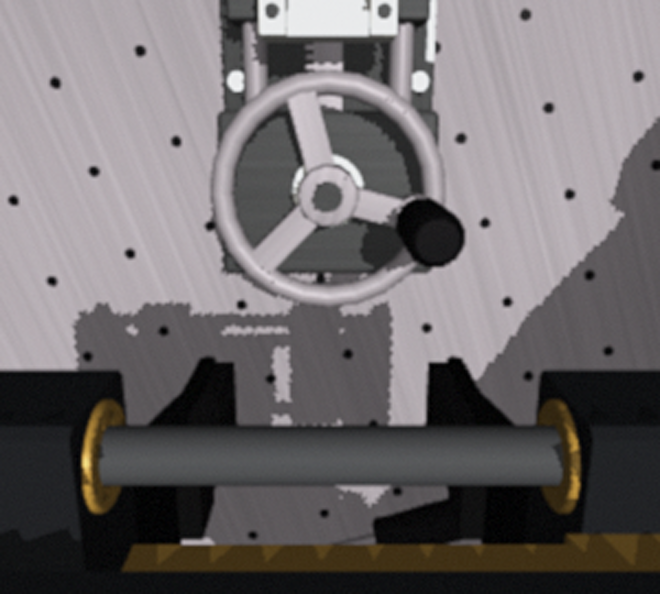

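The hub is at crop (327,194), within 0.5 px of the prediction. The handle's top is at crop (435,236).

```bash
python3 - <<'E'
from h import *
import pickle
R,t,p=pickle.load(open("w5.pkl","rb"))
H=ray(p,(130+435/2.2,80+236/2.2),.145);c=np.array([.5757,.1452]);d=H[:2]-c
print(H,np.linalg.norm(d),np.degrees(np.arctan2(d[1],d[0])))
e=d/np.linalg.norm(d);G=np.r_[c+.04*e,.125];print(G,R.T@(G-t))
print("hub in tool",R.T@(np.r_[c,.125]-t))
E
```

```text
[0.54328057 0.16626551 0.145     ] 0.038662323302524684 146.98498787945275
[0.54215889 0.16699435 0.125     ] [0.03243411 0.0382268  0.09968325]
hub in tool [ 0.04209297 -0.00058941  0.09959252]
```

>>> {"op": "drive_tool", "data": {"steps": [0,0,0,0.0162,0.0191,0,0.6,0,0,0,0.0162,0.0191,0,0.6,0,0,0,0,0,0.03,0.6,0,0,0,0,0,0.03,0.6,0,0,0,0,0,0.025,0.6,0,0,0,0,0,0.0115,0.6,0,0,0,0,0,0,0.6,0,0,0,0,0,0,0.45,0,0,0,0,0,0,0.4,0,0,0,0,0,0,0.35]}}

```text
time_s: 10.87
tcp_pos: [0.5439, 0.1661, 0.1321]
ee_rot: [[-0.329, -0.944, 0.002], [-0.944, 0.329, 0.001], [-0.002, -0.002, -1.0]]
wrist_force: [-0.4, 0.6, 0.3]
gripper_width: 0.453
gripper_force: 0.0
```

>>> {"op": "drive_tool", "data": {"steps": [0,0,0,0,0,0,0.2,0,0,0,0,0,0,0.1,0,0,0,0,0,0,0.1,0,0,0,0,0,0,0.1,0,0,0,0,0,0,0.1,0,0,0,0,0,0,0.1]}}

```text
time_s: 11.37
tcp_pos: [0.5429, 0.1664, 0.1313]
ee_rot: [[-0.328, -0.945, 0.0], [-0.945, 0.328, 0.0], [-0.0, 0.0, -1.0]]
wrist_force: [-4.4, 1.5, 5.8]
gripper_width: 0.244
gripper_force: 30.0
```

```bash
python3 - <<'E'
from w import *
s=r.sense();t=np.array(s["tcp_pos"]);R=np.array(s["ee_rot"]);c=np.array([.5757,.1452]);d=t[:2]-c
print(np.round(t,4),np.round(R,3).tolist(),np.hypot(*d),np.degrees(np.arctan2(d[1],d[0])),s["wrist_force"],s["gripper_width"],s["gripper_force"],s["joints"])
yaw=np.arctan2(R[1,0],R[0,0])
# chord steps in tool axes, 0.2 rad per row from current angle
a0=np.arctan2(d[1],d[0])
for k in range(32):
    a,b=a0-.2*k,a0-.2*(k+1);w=.04*np.array([np.cos(b)-np.cos(a),np.sin(b)-np.sin(a),0]);v=R.T@w*1000
    print(k,np.round(v[:2],1),end="; ")
E
```

```text
[0.5429 0.1664 0.1313] [[-0.328, -0.945, 0.0], [-0.945, 0.328, 0.0], [-0.0, 0.0, -1.0]] 0.03902172037223522 147.173300150839 [-4.41823423  1.53194385  5.78412404] 0.24396217529754408 30.000759386457503 [ 3.33759782e+01  2.24564293e+01 -1.62634073e+01 -1.20627712e-02
 -5.12733379e+01 -5.25129984e+01]
0 [-7.5 -2.7]; 1 [-6.9 -4.1]; 2 [-5.9 -5.4]; 3 [-4.7 -6.4]; 4 [-3.3 -7.3]; 5 [-1.8 -7.8]; 6 [-0.3 -8. ]; 7 [ 1.3 -7.9]; 8 [ 2.9 -7.5]; 9 [ 4.3 -6.7]; 10 [ 5.5 -5.7]; 11 [ 6.6 -4.5]; 12 [ 7.3 -3.1]; 13 [ 7.8 -1.6]; 14 [ 8. -0.]; 15 [7.8 1.6]; 16 [7.4 3.1]; 17 [6.6 4.5]; 18 [5.6 5.7]; 19 [4.3 6.7]; 20 [2.9 7.4]; 21 [1.4 7.9]; 22 [-0.2  8. ]; 23 [-1.8  7.8]; 24 [-3.3  7.3]; 25 [-4.7  6.5]; 26 [-5.9  5.4]; 27 [-6.8  4.1]; 28 [-7.5  2.7]; 29 [-7.9  1.1]; 30 [-8.  -0.4]; 31 [-7.7 -2. ];
```

>>> {"op": "drive_tool", "data": {"steps": [0,0,0,-0.0075,-0.0027,0,0.1,0,0,0,-0.0069,-0.0041,0,0.1,0,0,0,-0.0059,-0.0054,0,0.1,0,0,0,-0.0047,-0.0064,0,0.1,0,0,0,-0.0033,-0.0073,0,0.1]}}

```text
time_s: 11.78
tcp_pos: [0.5748, 0.1841, 0.1313]
ee_rot: [[-0.328, -0.945, -0.005], [-0.945, 0.328, -0.002], [0.003, 0.004, -1.0]]
wrist_force: [-8.7, -0.0, 8.1]
gripper_width: 0.248
gripper_force: 30.0
```

```bash
cat > f.py <<'E'
from w import *
import sys
s=r.sense();t=np.array(s["tcp_pos"]);R=np.array(s["ee_rot"]);c=np.array([.5757,.1452]);d=t[:2]-c
a=np.arctan2(d[1],d[0]);F=np.array(s["wrist_force"]);e=np.array([np.cos(a),np.sin(a)]);T=np.array([np.sin(a),-np.cos(a)])
w=(np.radians(147.2)-a)%(2*np.pi)
print("t",s["time_s"],"r",np.hypot(*d),"wheel",w,"z",t[2],"push",-F[:2]@T,"radialF",F[:2]@e,"Fz",F[2],"w",s["gripper_width"],"tool tangent",np.round(R.T@np.r_[T,0],3)[:2])
E
python3 f.py
```

```text
t 11.7833 r 0.038891698816788806 wheel 0.9739521190624503 z 0.13130823531902885 push 8.699213470743 radialF 0.16760807598314664 Fz 8.09566036360829 w 0.24758785858823834 tool tangent [-0.351 -0.936]
```

>>> {"op": "drive_tool", "data": {"steps": [0,0,0,-0.0018,-0.0078,-0.001,0.1,0,0,0,-0.0003,-0.008,-0.001,0.1,0,0,0,0.0013,-0.0079,0,0.1,0,0,0,0.0029,-0.0075,0,0.1,0,0,0,0.0043,-0.0067,0,0.1,0,0,0,0.0055,-0.0057,0,0.1,0,0,0,0.0066,-0.0045,0,0.1,0,0,0,0.0073,-0.0031,0,0.1,0,0,0,0.0078,-0.0016,0,0.1,0,0,0,0.008,0,0,0.1]}}

```text
time_s: 12.62
tcp_pos: [0.6137, 0.1304, 0.1315]
ee_rot: [[-0.328, -0.945, 0.002], [-0.945, 0.328, 0.005], [-0.005, -0.001, -1.0]]
wrist_force: [-0.0, 8.8, -3.4]
gripper_width: 0.241
gripper_force: 30.0
```

```bash
python3 f.py
```

```text
t 12.6167 r 0.040799375276725905 wheel 2.939649442153656 z 0.13152697503098812 push 8.18043690511817 radialF -3.203175818302586 Fz -3.353564377912687 w 0.24092569196597793 tool tangent [0.999 0.036]
```

>>> {"op": "drive_tool", "data": {"steps": [0,0,0,0.0078,0.0016,0,0.1,0,0,0,0.0074,0.0031,0,0.1,0,0,0,0.0066,0.0045,0,0.1,0,0,0,0.0056,0.0057,0,0.1,0,0,0,0.0043,0.0067,0,0.1,0,0,0,0.0016,0.0037,0,0.1]}}

```text
time_s: 13.12
tcp_pos: [0.5803, 0.1044, 0.1316]
ee_rot: [[-0.328, -0.945, 0.005], [-0.945, 0.328, 0.001], [-0.002, -0.005, -1.0]]
wrist_force: [9.4, -3.1, -9.1]
gripper_width: 0.246
gripper_force: 30.0
```

```bash
python3 f.py
```

```text
t 13.1167 r 0.04103112307428266 wheel 4.027665751005501 z 0.13158467627122092 push 9.019507474423623 radialF 4.135363362983334 Fz -9.057476131330073 w 0.24616699463587133 tool tangent [0.432 0.902]
```

>>> {"op": "drive_tool", "data": {"steps": [0,0,0,0.0013,0.0038,0.001,0.1,0,0,0,0.0009,0.0039,0,0.1,0,0,0,0.0005,0.004,0,0.1]}}

```text
time_s: 13.37
tcp_pos: [0.5691, 0.1048, 0.1315]
ee_rot: [[-0.328, -0.945, 0.006], [-0.945, 0.328, -0.001], [-0.001, -0.006, -1.0]]
wrist_force: [7.9, -6.6, -4.3]
gripper_width: 0.242
gripper_force: 30.0
```

```bash
python3 f.py
```

```text
t 13.3667 r 0.04092167500249373 wheel 4.302071667722949 z 0.13147870106253853 push 8.90909241212254 radialF 5.2322927320920485 Fz -4.335554346323266 w 0.24174897154461478 tool tangent [0.171 0.985]
```

>>> {"op": "drive_tool", "data": {"steps": [0,0,0,0.0001,0.002,0,0.1,0,0,0,0,0.002,0,0.1,0,0,0,-0.0001,0.002,0,0.1,0,0,0,-0.0002,0.002,0,0.1,0,0,0,-0.0003,0.002,0,0.1,0,0,0,-0.0004,0.002,0,0.1]}}

```text
time_s: 13.87
tcp_pos: [0.5572, 0.109, 0.1315]
ee_rot: [[-0.328, -0.945, 0.003], [-0.945, 0.328, -0.002], [0.001, -0.004, -1.0]]
wrist_force: [6.1, -7.9, -2.8]
gripper_width: 0.239
gripper_force: 30.0
```

```bash
sed -i 's/\[.5757,.1452\]/[.5762,.1442]/' f.py; python3 f.py
```

```text
t 13.8667 r 0.04005427853713297 wheel 4.635532674844159 z 0.13146078655558976 push 9.165937428782719 radialF 4.040328526170377 Fz -2.811692053933811 w 0.23876646281427732 tool tangent [-0.161  0.987]
```

>>> {"op": "drive_tool", "data": {"steps": [0,0,0,-0.0005,0.0019,0,0.1,0,0,0,-0.0006,0.0019,0,0.1,0,0,0,-0.0007,0.0019,0,0.1,0,0,0,-0.0008,0.0018,0,0.1,0,0,0,-0.0009,0.0018,0,0.1,0,0,0,-0.001,0.0018,0,0.1]}}

```text
time_s: 14.37
tcp_pos: [0.5473, 0.1164, 0.1314]
ee_rot: [[-0.328, -0.945, 0.001], [-0.945, 0.328, -0.003], [0.003, -0.002, -1.0]]
wrist_force: [4.4, -7.3, -1.0]
gripper_width: 0.244
gripper_force: 30.0
```

```bash
python3 f.py
```

```text
t 14.3667 r 0.040101907083565806 wheel 4.945065215130235 z 0.13142401449354643 push 8.3010722935774 radialF 1.8554118590200883 Fz -1.028806807431088 w 0.24378244380509334 tool tangent [-0.453  0.891]
```

>>> {"op": "drive_tool", "data": {"steps": [0,0,0,-0.0011,0.0017,0,0.1,0,0,0,-0.0011,0.0016,0,0.1,0,0,0,-0.0012,0.0016,0,0.1,0,0,0,-0.0013,0.0015,0,0.1,0,0,0,-0.0014,0.0015,0,0.1,0,0,0,-0.0014,0.0014,0,0.1]}}

```text
time_s: 14.87
tcp_pos: [0.5403, 0.1262, 0.1314]
ee_rot: [[-0.328, -0.945, -0.0], [-0.945, 0.328, -0.004], [0.004, -0.001, -1.0]]
wrist_force: [2.6, -8.1, -0.2]
gripper_width: 0.242
gripper_force: 30.0
```

```bash
python3 f.py
```

```text
t 14.8667 r 0.04014598670947042 wheel 5.246985877416048 z 0.13141660778353603 push 8.374205280331946 radialF 1.2641008142150585 Fz -0.21887852880596118 w 0.2423383080407982 tool tangent [-0.698  0.716]
```

>>> {"op": "drive_tool", "data": {"steps": [0,0,0,-0.0015,0.0013,0,0.1,0,0,0,-0.0016,0.0012,0,0.1,0,0,0,-0.0016,0.0012,0,0.1,0,0,0,-0.0017,0.0011,0,0.1,0,0,0,-0.0017,0.001,0,0.1,0,0,0,-0.0018,0.0009,0,0.1]}}

```text
time_s: 15.37
tcp_pos: [0.5366, 0.1375, 0.1314]
ee_rot: [[-0.328, -0.945, -0.002], [-0.944, 0.329, -0.005], [0.005, 0.0, -1.0]]
wrist_force: [0.6, -9.7, 0.6]
gripper_width: 0.24
gripper_force: 30.0
```

```bash
python3 f.py
```

```text
t 15.3667 r 0.040149589250769266 wheel 5.542618115617666 z 0.13139634791211843 push 9.619933820121842 radialF 1.0162326730623576 Fz 0.6054517790923969 w 0.2401709395437522 tool tangent [-0.876  0.482]
```

>>> {"op": "drive_tool", "data": {"steps": [0,0,0,-0.0018,0.0008,0,0.1,0,0,0,-0.0019,0.0007,0,0.1,0,0,0,-0.0019,0.0006,0,0.1]}}

```text
time_s: 15.62
tcp_pos: [0.5361, 0.1433, 0.1314]
ee_rot: [[-0.329, -0.944, -0.003], [-0.944, 0.329, -0.005], [0.006, 0.001, -1.0]]
wrist_force: [-0.8, -8.2, 2.5]
gripper_width: 0.243
gripper_force: 30.0
```

```bash
python3 f.py
```

```text
t 15.6167 r 0.04015563930809132 wheel 5.68726418280443 z 0.13136975515614954 push 8.162034169113294 radialF 1.0212670292326897 Fz 2.474612742913159 w 0.24293564899894932 tool tangent [-0.936  0.351]
```

>>> {"op": "drive_tool", "data": {"steps": [0,0,0,-0.0019,0.0005,0,0.1,0,0,0,-0.002,0.0004,0,0.1,0,0,0,-0.002,0.0003,0,0.1,0,0,0,-0.002,0.0002,0,0.1]}}

```text
time_s: 15.95
tcp_pos: [0.5367, 0.1509, 0.1314]
ee_rot: [[-0.329, -0.944, -0.005], [-0.944, 0.329, -0.006], [0.007, 0.002, -1.0]]
wrist_force: [-2.2, -7.9, 4.1]
gripper_width: 0.244
gripper_force: 30.0
```

```bash
python3 f.py
```

```text
t 15.95 r 0.040117587607387734 wheel 5.879324405745683 z 0.131363103652483 push 8.157550746644546 radialF 0.8734683869961201 Fz 4.105087041027022 w 0.2438708880989761 tool tangent [-0.986  0.166]
```

>>> {"op": "drive_tool", "data": {"steps": [0,0,0,-0.002,0.0001,-0.0005,0.1,0,0,0,-0.002,0,-0.0005,0.1,0,0,0,-0.002,-0.0001,0,0.1,0,0,0,-0.002,-0.0002,0,0.1,0,0,0,-0.002,-0.0003,0,0.1]}}

```text
time_s: 16.37
tcp_pos: [0.5393, 0.1597, 0.1314]
ee_rot: [[-0.329, -0.944, -0.008], [-0.944, 0.329, -0.007], [0.009, 0.005, -1.0]]
wrist_force: [-3.2, -7.5, 1.6]
gripper_width: 0.247
gripper_force: 30.0
```

```bash
python3 f.py
```

```text
t 16.3667 r 0.04006428426301952 wheel 6.10911281120316 z 0.13141637275400025 push 8.180586664007627 radialF 0.005678372128505022 Fz 1.5697300829599081 w 0.24736912532926086 tool tangent [-0.998 -0.063]
```

>>> {"op": "drive_tool", "data": {"steps": [0,0,0,-0.002,-0.0004,0,0.1,0,0,0,-0.0019,-0.0005,0,0.1,0,0,0,-0.0019,-0.0006,0,0.1,0,0,0,-0.0019,-0.0007,0,0.1]}}

```text
time_s: 16.7
tcp_pos: [0.5425, 0.1658, 0.1313]
ee_rot: [[-0.329, -0.944, -0.011], [-0.944, 0.329, -0.008], [0.011, 0.007, -1.0]]
wrist_force: [-7.0, -8.3, 5.2]
gripper_width: 0.241
gripper_force: 30.0
```

```bash
python3 f.py
```

```text
t 16.7 r 0.03999732849859209 wheel 6.280246958894411 z 0.13134323008433796 push 10.706620378552758 radialF 1.418880474438266 Fz 5.150568940065754 w 0.24102630275789944 tool tangent [-0.973 -0.232]
```

>>> {"op": "drive_tool", "data": {"steps": [0,0,0,-0.0019,-0.0007,0,0.1]}}

```text
time_s: 16.78
tcp_pos: [0.5434, 0.1671, 0.1313]
ee_rot: [[-0.329, -0.944, -0.012], [-0.944, 0.33, -0.009], [0.012, 0.008, -1.0]]
wrist_force: [-9.0, -9.3, 6.4]
gripper_width: 0.243
gripper_force: 30.0
```

```bash
python3 f.py
```

```text
t 16.7833 r 0.039981157309423164 wheel 0.03725343301474249 z 0.13134254513279822 push 12.788648206149198 radialF 1.9865775799762295 Fz 6.39774750820096 w 0.2434667572365101 tool tangent [-0.963 -0.27 ]
```

>>> {"op": "drive_tool", "data": {"steps": [0,0,0,-0.0005,-0.0002,0,0.1]}}

```text
time_s: 16.87
tcp_pos: [0.5437, 0.1676, 0.1313]
ee_rot: [[-0.329, -0.944, -0.012], [-0.944, 0.329, -0.009], [0.012, 0.008, -1.0]]
wrist_force: [-7.9, -9.6, 6.1]
gripper_width: 0.241
gripper_force: 30.0
```

```bash
python3 f.py
```

```text
t 16.8667 r 0.039990169403791055 wheel 0.051601720111825955 z 0.13134413033685455 push 12.40872599655612 radialF 0.7766129584930074 Fz 6.119475319148959 w 0.24148068624658467 tool tangent [-0.959 -0.284]
```

>>> {"op": "drive_tool", "data": {"steps": [0,0,0,-0.0005,-0.0002,0,0.1]}}

```text
time_s: 16.95
tcp_pos: [0.5439, 0.1677, 0.1314]
ee_rot: [[-0.329, -0.944, -0.012], [-0.944, 0.329, -0.009], [0.013, 0.008, -1.0]]
wrist_force: [-8.5, -8.5, 6.8]
gripper_width: 0.241
gripper_force: 30.0
```

```bash
python3 f.py
```

```text
t 16.95 r 0.04000163603428164 wheel 0.056969158682495635 z 0.13136110209716645 push 11.91215260656074 radialF 1.8812298751334182 Fz 6.796974391548823 w 0.24072999265433054 tool tangent [-0.957 -0.289]
```

>>> {"op": "drive_tool", "data": {"steps": [0,0,0,0.0014,0.0004,-0.0006,0.1,0,0,0,0.0014,0.0004,-0.0006,0.1,0,0,0,0,0,0,0.1]}}

```text
time_s: 17.2
tcp_pos: [0.5437, 0.1676, 0.1315]
ee_rot: [[-0.33, -0.944, -0.008], [-0.944, 0.33, -0.004], [0.007, 0.006, -1.0]]
wrist_force: [-3.5, -4.9, -5.0]
gripper_width: 0.244
gripper_force: 30.0
```

```bash
python3 f.py
```

```text
t 17.2 r 0.04001059518942777 wheel 0.051249152668390696 z 0.13149583238571996 push 6.063136574939442 radialF -0.03324659983311308 Fz -4.965422579069586 w 0.24422908496395862 tool tangent [-0.959 -0.284]
```

>>> {"op": "drive_tool", "data": {"steps": [0,0,0,0.0015,0.0005,0.0006,0.1,0,0,0,0,0,0,0.1,0,0,0,0,0,0,0.45,0,0,0,0,0,0,0.5,0,0,0,0,0,0,0.5,0,0,0,0,0,0,0.5]}}

```text
time_s: 17.7
tcp_pos: [0.5477, 0.1699, 0.1347]
ee_rot: [[-0.327, -0.945, 0.005], [-0.945, 0.327, 0.002], [-0.004, -0.004, -1.0]]
wrist_force: [-0.7, -0.4, 0.6]
gripper_width: 0.447
gripper_force: 0.0
```

```bash
python3 f.py
```

```text
t 17.7 r 0.03839887401110587 wheel 0.16136379702688863 z 0.1347201972877259 push 0.7349414060693443 radialF 0.21848703709975262 Fz 0.6010301749707619 w 0.4469610716281504 tool tangent [-0.921 -0.39 ]
```

>>> {"op": "drive_tool", "data": {"steps": [0,0,0,0,0,-0.02,0.5,0,0,0,0,0,-0.03,0.5,0,0,0,0,0,-0.03,0.5,0,0,0,-0.015,-0.018,-0.01,0.5,0,0,0,-0.015,-0.018,0,0.5,0,0,0,0,0,0,0.5,0,0,0,0,0,0,0.5,0,0,0,0,0,0,0.5]}}

```text
time_s: 18.37
tcp_pos: [0.5895, 0.1853, 0.2232]
ee_rot: [[-0.328, -0.945, 0.0], [-0.945, 0.328, 0.0], [-0.0, -0.0, -1.0]]
wrist_force: [-0.3, 0.1, 0.4]
gripper_width: 0.504
gripper_force: 0.0
```

```bash
python3 - <<'E'
from w import *
R,t,p,im=look("w6")
c=np.array([.5762,.1442]);
for a in(141,144.3,147.2):print(a,(proj(p,np.r_[c+.04*np.array([np.cos(np.radians(a)),np.sin(np.radians(a))]),.145])-[130,0])*2.2)
cv2.imwrite("pics/w6b.png",cv2.resize(im[0:270,130:430],None,fx=2.2,fy=2.2,interpolation=cv2.INTER_CUBIC))
E
```

```text
18.3667 [0.5895 0.1853 0.2232] yaw -109.16217897473938 w 0.5041915710912337 0.0 F [-0.3  0.1  0.4]
141 [434.56430664 421.79042669]
144.3 [436.89762458 415.60812656]
147.2 [438.6603728 410.0592534]
```

View pics/w6b.png

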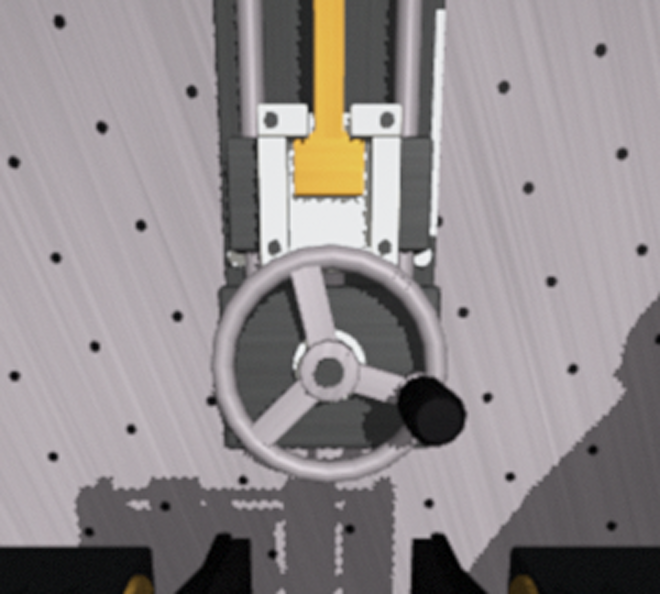

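The handle sits at (436,414), where I left it (predicted (437,416)). The sliding grip's lips bear on the strip's shoulder at (330,137), and the strip lies flat. Handing in.

```bash
python3 -c "
from station import r
print(r.finish_job())"
```

```text
the job is handed in; nothing more can be done
None
```

The waisted brass strip lies flat in both grips. The handwheel is wound about 6.3 rad clockwise to about 12 N of push at the handle and released, and the job was handed in at about 18 s with no verdict reported.

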